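Seat a barrel sensor in the V-block of a test fixture

TASK

Load the barrel sensor into the test fixture: take it from its black cradle, lay it in the V-block and slide it, sensing face first, into the head until it rests on both flanks and is firmly home against the back stop. The stop is hidden in the head and is only held by friction: press the sensor against it firmly for a moment, but gently enough not to shift it, then let go and leave the sensor seated. Do not disturb the other things on the bench.

Things in the scene. Friction and masses are not known exactly. Their poses are not given: they have to be found in the camera images.
- sensor_mid (a point): Loose barrel sensor, about 0.2 kg: threaded metal barrel 30 mm thick, 90 mm long, grey plastic nose (5 mm chamfer), black rear stub 16 mm thick, 18 mm long. This point: on the axis, mid-barrel; nose face 45 mm ahead (+x), stub's end 63 mm behind. x runs along the axis to the nose, level at the start, near the cradle's x; it can roll about x. Axis 45 mm above the bench at the start.
- sensor_nose (a point): Centre of the sensor's front (nose) face, on its axis, 45 mm ahead of sensor_mid; x points out of the face. This end goes into the head.
- cradle: Black plastic cradle fixed to the bench, base 100 x 50 x 8 mm, with two V-saddles 10 mm thick, 36 mm either side of its middle along x, tops 37 mm above the bench; between them the sensor's middle is free for the fingers over 62 mm. Origin: centre of its underside, on the bench. x runs along the sensor that lies in it, z up.
- fixture: Test fixture fixed to the bench: base plate 160 x 70 x 10 mm, a steel 90-degree V-block open upward, then an aluminium head like a short tunnel. Origin: on the bench below the head's front mouth. x runs along the V into the head (the push direction), y left, z up. The V starts at x = -80 mm and goes on inside the head. The head spans x = 0 to 64 mm, 53 mm wide, 84 mm high (cap to 101 mm).
- v_front (a point): Front end of the V, on the axis a seated sensor has (55 mm above the bench, y = 0 of the fixture). Axes as the fixture. The flanks' top edges lie 13 mm either side of the middle and 8 mm below this axis; the V-block below them is up to 38 mm wide.
- mouth (a point): Middle of the head's front mouth, on the seated axis. Axes as the fixture. Tunnel 37 mm wide, roof 20 mm above the axis. The flat back stop hides inside, its face 18 to 40 mm beyond this point, varying: feel for it. Only friction holds it: it slips back at about 14 N and must not be shifted; some 4 to 9 N on it is firm. Once home, 68 mm or more of the sensor (50 mm of barrel) stays outside.
- ball (a point): Sprung ball in the head's roof, 10 mm behind the mouth, out of sight; this point is where it bears on the top of a seated sensor. It presses down with about 2 to 3 N and is lifted 1.5 mm by the chamfered nose as that passes. Sliding past it and along the smooth V takes about 1 to 5 N in all, before the stop is met.
- strip: Bystander, loose: white screw terminal strip 22 x 111 x 17 mm, origin under its centre; leave it alone.
- tape: Bystander, loose: yellow and black tape measure 38 x 68 x 58 mm standing on its edge, origin under its centre; leave it alone.
- relay: Bystander, loose: grey plug-in relay with an orange top, 62 x 28 x 64 mm, origin under its centre; leave it alone.

How it is judged:
By the outcome, as a careful person would: the job done as asked, in the order asked, and still so for the second after the job is handed in, with the robot touching nothing.
It also fails if it takes over 61 s, if anything falls off the work surface, if the arm or the gripper's body presses on something with over 40 N, if the wrist force passes 120 N, or if a joint passes its speed limit or range.

ROBOT

A 6-joint arm with a two-finger parallel gripper is mounted at the origin on a cart in front of the work surface, level with it; the furniture and walls round the work are solid. World frame = base frame: x ahead of the robot, y to its left, z up, the work surface at z = 0. Lengths are in m, angles in rad, forces in N, time in s.
With the tool pointing down it reaches from about 0.3 to 0.775 m from the base axis. Payload 14.6 kg.
Tool frame: the origin (TCP) lies at the very end of the fingers, on their centre line; the grasp point (between the pads) lies 19 mm behind it; z points along the fingers, y is the line along which they close (so a half turn about z gives the same grasp; the last joint's range is limited). The gripper opens to 94 mm and grips with 3 to 60 N. Pads are 16 mm wide; open, the fingers measure 119 mm over their backs; the gripper's body (75 mm by 177 mm) begins 78 mm behind the grasp point.
Start: joints at [-1.232, 0.3, 1.521, -0, 1.321, -0.067], TCP at [0.217, -0.505, 0.205] pointing down, gripper open.
Joint ranges: [-3.03, 3.03], [-0.79, 2.21], [0.23, 2.52], [-1.04, 4.18], [0, 3.07], [-2.55, 2.55]. Speed limits (rad/s): [2.22, 2.22, 2.57, 3.14, 3.14, 3.14].

INTERFACE

Orientations are given as [roll, pitch, yaw] about the fixed x, y, z axes, in that order (R = Rz(yaw) Ry(pitch) Rx(roll)).
In Python, from station import * gives the robot as it stands.
- The arm moves only by the tool jog_arm, never from a script. Its argument "rows" is a list of rows, each a list of 3 entries, a list of its own where there are three numbers: the shift along the tool's x, y, z in m, then the turn about the tool's z in degrees, then the finger opening in m, from 0 to 0.094. A call has 1 to 12 rows; each row shifts and turns the commanded pose from where the row before left it, along the tool's axes as they then stand; what a row does not reach is not made up. A row lasts 1/12 s, in which the tool goes at most 41.7 mm and 7.16 degrees, less where a joint would pass 70% of its speed; a pose out of reach is approached as far as the arm can. A call is refused whole if a number of a shift passes 0.0417 or a number of a turn 7.16, either way. A call with a gripper value outside its range is refused whole. The fingers move at their own pace and stop on an object; "squeeze" is the grip in N (left out, the last holds). Time passes only in rows, so rows that do not move let the fingers close. It gives the time, the measured TCP pose, the force, the opening and the grip force at its end, in the units of the state.
- get_obs(): the state, without advancing time (a new reading comes with each control period).
- camera(name): name is "scene" or "top" or "wrist"; returns a dict with "image" (420x560x3 uint8, red, green, blue), "range_z" (420x560 float32, m along the optical axis (not along the pixel's ray), 0 where there is no reading), "K" (3x3 intrinsics, pixels), "k1" (the pictures are not rectified: a ray, as slopes to the right and down, at radius r is drawn at 1 + k1 r^2 times it, then the intrinsics apply), "world_from_camera" (4x4, takes a point from camera to world coordinates); the wrist camera has in their place "T_tool_cam" (4x4, takes a point from camera to tool coordinates, whose origin is the TCP and whose axes are the flange's). Camera axes: x right, y up, looking along -z (the intrinsics and any distortion apply to the point x, -y, -z); pixel columns grow to the right and rows downward; lengths in m; the calibration is good to about 2 mm. A picture is of the moment at which its call begins: read the wrist's pose just before it.
- hand_in(): hands the job in; it is judged then, once.
Trained networks look in a picture, given as the dict that the camera call returned (one of the last four; its "shot" number tells which), for a name from the list of things; names that differ only in an ending like _2 or _b are one class to them, and where a whole thing is asked for, a point or a joint stands for the part that bears it (a point fixed in the world has none). Each returns a list of dicts, best first, with "p" (0 to 1); they miss things now and then, are a little off and sometimes report something else, mostly with a low value. They report only what shows in the picture. A call takes as long as a camera call.
- search_frame(label, picture): "at" ([column, row] as shares, 0 to 1, of the picture: columns of its width, rows of its height, amid what is visible of it).
- spot_point(label, picture): "at" ([column, row] as shares, 0 to 1, of the picture: columns of its width, rows of its height: a listed point, or the origin of a listed thing).
The state is a dict: "time_s": time; "qpos": joint angles; "joint_vel": joint speeds; "tau": joint torques, N m; "ee_pos": TCP position; "eef_rot": TCP orientation; "force": force on the tool from outside, world axes, zero at the start; "moment": the same for the moment, N m; "grip_width": finger opening in m; "grip_force": force on a finger pad.
Only numpy, scipy, OpenCV 4.12 (cv2) and the standard library are available. Lean on these libraries where they do the work, as an engineer would, in place of code of your own. Each camera call takes 0.05 s, during which the arm holds its last target. There are 200 camera calls.

## Working session

There is one attempt and no reset: what is moved stays moved. The work goes in short steps, Python scripts to look and compute and a tool call to move; the robot and the scene stay as the last step left them, time stands still between calls to the robot, and variables do not carry over. Pictures are saved under pics/ and viewed, at most 10 in all, crops included, and the job is handed in when it is done.

Besides the shell and the picture viewer there is one more tool, called after ">>>" in YAML: its name, and indented under it one key for each argument. jog_arm: Moves the arm, as the interface text tells. Its arguments: {"type":"object","properties":{"rows":{"type":"array","items":{"type":"array"}},"squeeze":{"type":"number"}},"required":["rows"]}

```bash
ls; mkdir -p pics; cat > h.py <<'E'
from station import *
import numpy as np, cv2
from scipy.spatial.transform import Rotation as R
def Twt(o):
    T=np.eye(4);r=np.array(o["eef_rot"],float)
    T[:3,:3]=R.from_euler('xyz',r).as_matrix() if r.size==3 else r.reshape(3,3)
    T[:3,3]=o["ee_pos"];return T
def shot(n):
    o=get_obs();c=camera(n)
    c["W"]=np.array(c["world_from_camera"]) if "world_from_camera" in c else Twt(o)@np.array(c["T_tool_cam"])
    return c
def ray(c,px):
    K=np.array(c["K"]);d=np.array([(px[0]-K[0,2])/K[0,0],(px[1]-K[1,2])/K[1,1]]);u=d.copy()
    for _ in range(20): u=d/(1+c["k1"]*(u@u))
    return c["W"][:3,3],c["W"][:3,:3]@np.array([u[0],-u[1],-1])
def atz(c,px,z):
    o,d=ray(c,px);return o+d*(z-o[2])/d[2]
def atr(c,px):
    o,d=ray(c,px);i,j=int(px[1]),int(px[0]);w=c["range_z"][max(i-2,0):i+3,max(j-2,0):j+3];w=w[w>0]
    return o+d*np.median(w) if w.size else None
def save(c,n): cv2.imwrite(f"pics/{n}.png",c["image"][:,:,::-1])
def px(d): return np.array(d["at"])*[560,420]
def cloud(c):
    v,u=np.mgrid[0:420,0:560];K=np.array(c["K"])
    x=(u-K[0,2])/K[0,0];y=(v-K[1,2])/K[1,1];a,b=x.copy(),y.copy()
    for _ in range(20):
        s=1+c["k1"]*(a*a+b*b);a,b=x/s,y/s
    z=c["range_z"];P=np.stack([a*z,-b*z,-z],-1)@c["W"][:3,:3].T+c["W"][:3,3];P[z<=0]=np.nan;return P
def tri(l):
    A=np.zeros((3,3));B=np.zeros(3)
    for c,p in l:
        o,d=ray(c,p);d=d/np.linalg.norm(d);M=np.eye(3)-np.outer(d,d);A+=M;B+=M@o
    return np.linalg.solve(A,B)
E
python3 - <<'E'
from h import *
np.set_printoptions(precision=4,suppress=True)
o=get_obs();print(o)
cs={n:shot(n) for n in("scene","top")}
for n,c in cs.items():
    save(c,n);print(n,c["W"][:3,3])
for l in["sensor_mid","sensor_nose","cradle","fixture","v_front","mouth","ball","strip","tape","relay"]:
    q=[]
    for n,c in cs.items():
        r=spot_point(l,c)
        if r: q.append((c,px(r[0])));print(l,n,r[0]["p"],px(r[0]),atr(c,px(r[0])))
    if len(q)==2: print("   tri",tri(q))
im=np.vstack([cs["scene"]["image"],cs["top"]["image"]])
E
```

```text
pics
{'time_s': 0.0, 'qpos': array([-1.2316,  0.3005,  1.5216, -0.    ,  1.3207, -0.0666]), 'joint_vel': array([-0.0012,  0.0011, -0.0006,  0.0005, -0.0015, -0.0002]), 'tau': array([ -0.0001, -53.1805, -35.2738,   0.0708,   0.0244,  -0.0001]), 'ee_pos': array([ 0.217 , -0.5051,  0.2049]), 'eef_rot': array([-3.1405, -0.0001,  0.4058]), 'force': array([0.1096, 0.0297, 1.0427]), 'moment': array([ 0.0237, -0.004 ,  0.0049]), 'grip_force': 0.0, 'grip_width': 0.09406457778624543}
scene [0.3287 0.7477 0.8128]
top [0.4861 0.1874 0.9489]
sensor_mid scene 0.66 [319.592 250.992] [0.4831 0.2477 0.0572]
sensor_mid top 0.68 [241.92  273.882] [0.4835 0.2385 0.0569]
   tri [0.4845 0.2395 0.0451]
sensor_nose scene 0.7 [304.024 239.61 ] [0.5238 0.2334 0.0549]
sensor_nose top 0.73 [247.52 254.31] [0.5224 0.2281 0.0538]
   tri [0.524  0.2287 0.0486]
cradle scene 0.95 [321.888 266.49 ] [0.4738 0.2496 0.0075]
cradle top 0.97 [244.328 275.394] [0.4805 0.2338 0.0557]
   tri [ 0.4788  0.237  -0.0134]
fixture scene 0.72 [314.608 161.616] [ 0.6063 -0.028   0.0163]
fixture top 0.81 [373.8   210.588] [ 0.6145 -0
[... 241 characters left out ...]
 0.6208 -0.0595  0.0433]
mouth top 0.67 [381.976 203.784] [ 0.6224 -0.0389  0.0822]
   tri [ 0.6219 -0.0477  0.0536]
ball scene 0.63 [312.816 136.584] [ 0.62   -0.0408  0.0847]
ball top 0.61 [383.824 204.204] [ 0.6215 -0.0426  0.0823]
   tri [ 0.621  -0.0425  0.0831]
strip scene 0.85 [237.608 202.104] [0.7183 0.1734 0.0158]
strip top 0.74 [281.4   166.992] [0.7115 0.1595 0.014 ]
   tri [ 0.7204  0.1609 -0.0001]
tape scene 0.65 [215.992 249.018] [0.6827 0.327  0.0451]
tape top 0.87 [212.296 174.888] [0.6836 0.302  0.0555]
   tri [0.6955 0.3084 0.012 ]
relay scene 0.83 [243.824 311.22 ] [0.5636 0.4263 0.041 ]
relay top 0.92 [159.824 231.798] [0.5658 0.4026 0.0613]
   tri [0.5711 0.4146 0.0133]
```

View pics/top.png

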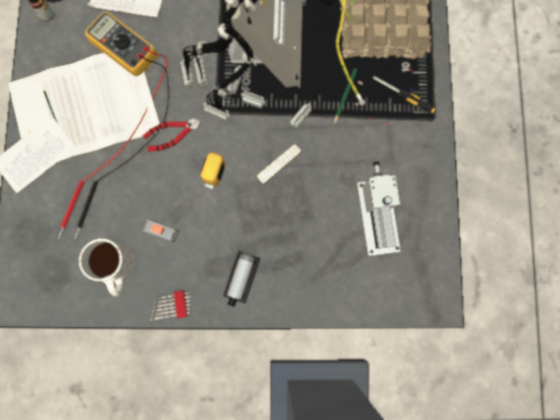

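View pics/scene.png

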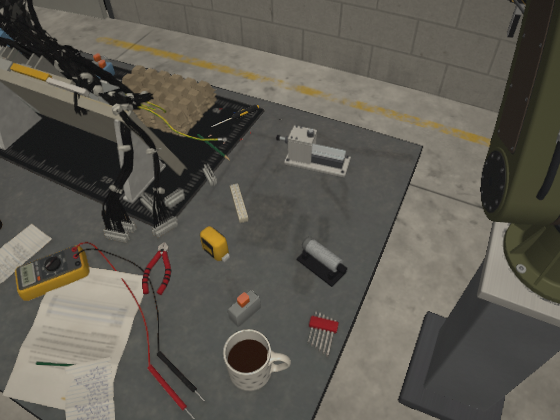

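The top picture shows the sensor in the cradle at about (241,275), its nose up at (248,254) and its stub at (231,300). The fixture's V is at (383,230) and its head at (384,190). The networks agree with this and the triangulated heights are plausible. The bystanders are clear of the path, so I'll go above the sensor now.

>>> jog_arm:
  rows:
    - [[0.027,-0.029,-0.002],0,0.094]
    - [[0.027,-0.029,-0.002],0,0.094]
    - [[0.027,-0.029,-0.002],0,0.094]
    - [[0.027,-0.029,-0.002],0,0.094]
    - [[0.027,-0.029,-0.002],0,0.094]
    - [[0.027,-0.029,-0.002],0,0.094]
    - [[0.027,-0.029,-0.002],0,0.094]
    - [[0.027,-0.029,-0.002],0,0.094]
    - [[0.027,-0.029,-0.002],0,0.094]
    - [[0.027,-0.029,-0.002],0,0.094]
    - [[0.027,-0.029,-0.002],0,0.094]
    - [[0.027,-0.029,-0.002],0,0.094]
  squeeze: 25

```text
time_s: 2.1
ee_pos: [0.3776, -0.0557, 0.2299]
eef_rot: [3.141, -0.001, 0.406]
force: [1.8, -1.0, -0.3]
grip_width: 0.0943
grip_force: 0.0
```

>>> jog_arm:
  rows:
    - [[0.027,-0.029,-0.002],0,0.094]
    - [[0.027,-0.029,-0.002],0,0.094]
    - [[0.027,-0.029,-0.002],0,0.094]
    - [[0.027,-0.029,-0.002],0,0.094]
    - [[0.027,-0.029,-0.002],0,0.094]
    - [[0.027,-0.029,-0.002],0,0.094]
    - [[0.027,-0.029,-0.002],0,0.094]
    - [[0.027,-0.029,-0.002],0,0.094]
    - [[0,0,0],-7,0.094]
    - [[0,0,0],-7,0.094]
    - [[0,0,0],-7,0.094]
    - [[0,0,0],-7,0.094]

```text
time_s: 3.1
ee_pos: [0.4842, 0.241, 0.2453]
eef_rot: [-3.141, 0.0, 0.901]
force: [-0.7, 0.5, -1.0]
grip_width: 0.0936
grip_force: 0.0
```

>>> jog_arm:
  rows:
    - [[0,0,0],-7,0.094]
    - [[0,0,0],-7,0.094]
    - [[0,0,0],-7,0.094]
    - [[0,0,0],-7,0.094]
    - [[0,0,0],-7,0.094]
    - [[0,0,0],-7,0.094]
    - [[0,0,0],-7,0.094]
    - [[0,0,0],-7,0.094]
    - [[0,0,0],-7,0.094]
    - [[0,0,0],-7,0.094]
    - [[0,0,0],-7,0.094]
    - [[0,0,0],-7,0.094]

```text
time_s: 4.1
ee_pos: [0.4843, 0.2408, 0.2455]
eef_rot: [3.142, -0.0, 2.367]
force: [-0.0, 0.3, -0.2]
grip_width: 0.0939
grip_force: 0.0
```

>>> jog_arm:
  rows:
    - [[0,0,0],-7,0.094]
    - [[0,0,0],-7,0.094]
    - [[0,0,0],-7,0.094]
    - [[0,0,0],-7,0.094]
    - [[0,0,0],0,0.094]
    - [[0,0,0],0,0.094]

```text
time_s: 4.6
ee_pos: [0.4843, 0.2407, 0.2454]
eef_rot: [3.142, -0.0, 2.845]
force: [0.4, -0.4, 1.2]
grip_width: 0.0937
grip_force: 0.0
```

```bash
python3 - <<'E'
from h import *
np.set_printoptions(precision=4,suppress=True)
o=get_obs();print(o["qpos"],o["ee_pos"],o["eef_rot"],o["force"])
c=shot("wrist");save(c,"w1");print(np.array(c["T_tool_cam"]))
for l in["sensor_mid","sensor_nose","cradle"]:
    r=spot_point(l,c)
    for e in r[:1]: print(l,e["p"],px(e),atr(c,px(e)),atz(c,px(e),0.045))
P=cloud(c);m=(P[...,2]>0.046)&(P[...,2]<0.075)&(abs(P[...,0]-.485)<.1)&(abs(P[...,1]-.24)<.1)
Q=P[m];print(len(Q),np.percentile(Q[:,2],[5,50,90,99]))
top=Q[Q[:,2]>np.percentile(Q[:,2],99)-.008];mu=Q[:,:2].mean(0);ev=np.linalg.svd(top[:,:2]-top[:,:2].mean(0),full_matrices=False)[2][0]
if ev[0]<0: ev=-ev
t=(top[:,:2]-top[:,:2].mean(0))@ev
print(top[:,:2].mean(0),np.arctan2(ev[1],ev[0]),np.percentile(t,[1,99]))
E
```

```text
[ 0.3936  0.2512  1.4895  0.      1.4009 -0.881 ] [0.4843 0.2407 0.2454] [ 3.1416 -0.      2.8453] [ 0.4221 -0.4054  1.1914]
[[ 0.0002  0.9732  0.2302  0.0664]
 [ 1.     -0.0002 -0.     -0.0001]
 [ 0.      0.2302 -0.9732 -0.1798]
 [ 0.      0.      0.      1.    ]]
sensor_mid 0.85 [283.304 189.   ] [0.4789 0.2468 0.0602] [0.4813 0.2462 0.045 ]
sensor_nose 0.79 [277.088 221.214] [0.517  0.2268 0.0599] [0.521  0.2255 0.045 ]
cradle 0.91 [280.504 184.506] [0.4724 0.2451 0.0605] [0.4746 0.2444 0.045 ]
1697 [0.0501 0.0579 0.0605 0.0616]
[0.4777 0.2438] -0.31462454887126023 [-0.0515  0.0461]
```

```bash
python3 - <<'E'
from h import *
np.set_printoptions(precision=4,suppress=True)
c=shot("wrist");P=cloud(c)
m=(P[...,2]>0.0545)&(P[...,2]<0.075)&(abs(P[...,0]-.485)<.08)&(abs(P[...,1]-.24)<.08)
n,lab,st,ce=cv2.connectedComponentsWithStats(m.astype(np.uint8));k=1+st[1:,4].argmax();m=lab==k
print(st[k]);Q=P[m]
(cx,cy),(w,h),a=cv2.minAreaRect((Q[:,:2]*1000).astype(np.float32));print(cx,cy,w,h,a)
im=c["image"][:,:,::-1].copy();im[cv2.morphologyEx(m.astype(np.uint8),cv2.MORPH_GRADIENT,np.ones((3,3)))>0]=(0,0,255)
im=cv2.resize(im[90:300,180:400],None,fx=2.5,fy=2.5);cv2.imwrite("pics/w1b.png",im)
E
```

```text
[ 271  156   21   69 1235]
481.0028991699219 242.75308227539062 25.02595329284668 88.78744506835938 71.80323791503906
```

View pics/w1b.png

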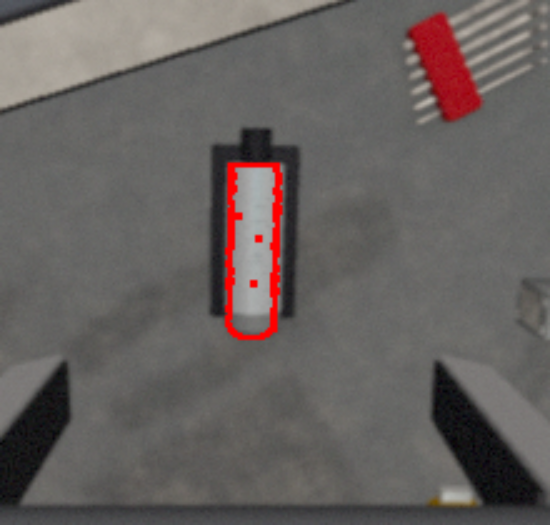

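The barrel is outlined in red, with the nose at the bottom, and its rear at crop row 165 and nose at row 338. It measures 89 mm long with its top at 60.5 mm, which matches the text. I'll grip 18 mm behind the middle, with the fingertips 5 mm below the axis so they clear the V later.

>>> jog_arm:
  rows:
    - [[0.022,0.001,0.03],1.2,0.094]
    - [[0,0,0.04],0,0.094]
    - [[0,0,0.04],0,0.08]
    - [[0,0,0.03],0,0.07]
    - [[0,0,0.02],0,0.06]
    - [[0,0,0.015],0,0.06]
    - [[0,0,0.015],0,0.06]
    - [[0,0,0.01],0,0.06]
    - [[0,0,0.005],0,0.06]
    - [[0,0,0],0,0.06]
    - [[0,0,0],0,0.06]

```text
time_s: 5.77
ee_pos: [0.4638, 0.2481, 0.0409]
eef_rot: [3.141, 0.0, 2.828]
force: [0.1, -0.5, 1.0]
grip_width: 0.0603
grip_force: 0.0
```

>>> jog_arm:
  rows:
    - [[0,0,0],0,0.04]
    - [[0,0,0],0,0.036]
    - [[0,0,0],0,0.033]
    - [[0,0,0],0,0.03]
    - [[0,0,0],0,0.025]
    - [[0,0,0],0,0.02]
    - [[0,0,0],0,0.02]
    - [[0,0,0],0,0.02]
    - [[0,0,0],0,0.02]
  squeeze: 30

```text
time_s: 6.52
ee_pos: [0.4641, 0.2487, 0.041]
eef_rot: [3.14, 0.001, 2.828]
force: [1.7, 5.7, 2.0]
grip_width: 0.0292
grip_force: 30.0
```

>>> jog_arm:
  rows:
    - [[0,0,-0.01],0,0.02]
    - [[0,0,-0.02],0,0.02]
    - [[0,0,-0.03],0,0.02]
    - [[0,0,-0.03],0,0.02]
    - [[0,0,-0.03],0,0.02]
    - [[0,0,-0.03],0,0.02]
    - [[0,0,-0.01],0,0.02]
    - [[0,0,0],0,0.02]

```text
time_s: 7.18
ee_pos: [0.4642, 0.2482, 0.2028]
eef_rot: [3.139, 0.003, 2.828]
force: [-0.5, -0.0, -2.5]
grip_width: 0.0292
grip_force: 30.0
```

>>> jog_arm:
  rows:
    - [[-0.008,-0.014,0],-3,0.02]
    - [[-0.016,-0.027,0],0,0.02]
    - [[-0.017,-0.028,0],0,0.02]
    - [[-0.017,-0.028,0],0,0.02]
    - [[-0.017,-0.028,0],0,0.02]
    - [[-0.017,-0.028,0],0,0.02]
    - [[-0.017,-0.028,0],0,0.02]
    - [[-0.017,-0.028,0],0,0.02]
    - [[-0.017,-0.028,0],0,0.02]
    - [[-0.016,-0.027,0],0,0.02]
    - [[-0.008,-0.014,0],-3,0.02]
    - [[0,0,0],-5,0.02]

```text
time_s: 8.18
ee_pos: [0.5519, -0.0669, 0.1977]
eef_rot: [-3.141, -0.004, 3.019]
force: [-0.1, 0.6, -2.3]
grip_width: 0.0291
grip_force: 30.0
```

>>> jog_arm:
  rows:
    - [[0,0,0],-6,0.02]
    - [[0,0,0],-6,0.02]
    - [[0,0,0],-5,0.02]
    - [[0,0,0],-2,0.02]
    - [[0,0,0],0,0.02]
    - [[0,0,0],0,0.02]
    - [[0,0,0],0,0.02]

```text
time_s: 8.77
ee_pos: [0.552, -0.0638, 0.1993]
eef_rot: [3.141, -0.002, -2.933]
force: [-0.2, 0.2, -1.8]
grip_width: 0.0292
grip_force: 30.0
```

```bash
cat > look.py <<'E'
from h import *
import sys
np.set_printoptions(precision=4,suppress=True)
o=get_obs();print(o["qpos"],o["ee_pos"],o["eef_rot"],o["force"],o["grip_width"])
cs={n:shot(n) for n in("wrist","top","scene")}
for n,c in cs.items():
    if n!="scene": save(c,sys.argv[1]+n)
for l in["sensor_mid","sensor_nose","v_front","mouth","fixture"]:
    q=[]
    for n,c in cs.items():
        r=spot_point(l,c)
        if r: q.append((c,px(r[0])));print(l,n,r[0]["p"],px(r[0]),atz(c,px(r[0]),0.055 if l[0] in"vm" else 0))
    if len(q)>1: print("   tri",tri(q))
for n in("wrist","top"):
    P=cloud(cs[n])
    for zl,zh in((.094,.106),(.04,.0495),(.006,.014)):
        m=(P[...,2]>zl)&(P[...,2]<zh)&(P[...,0]>.45)&(P[...,0]<.75)&(P[...,1]>-.16)&(P[...,1]<.06)
        k_,lab,st,ce=cv2.connectedComponentsWithStats(cv2.morphologyEx(m.astype(np.uint8),cv2.MORPH_OPEN,np.ones((2,2))))
        if k_<2: continue
        k=1+st[1:,4].argmax();Q=P[lab==k]
        print(n,zl,len(Q),Q[:,2].mean(),cv2.minAreaRect((Q[:,:2]*1000).astype(np.float32)))
E
python3 look.py a; python3 -c "
import cv2
a=cv2.imread('pics/awrist.png');b=cv2.imread('pics/atop.png')[140:300,300:460]
cv2.imwrite('pics/acomb.png',cv2.hconcat([cv2.resize(a,(480,360)),cv2.resize(b,(318,360))]))"
```

```text
[-0.181   0.3184  1.5113 -0.0001  1.3136 -1.9605] [ 0.552  -0.0638  0.1993] [ 3.141  -0.0016 -2.9328] [-0.1946  0.2079 -1.7981] 0.029226203724142225
sensor_mid wrist 0.93 [281.512 274.302] [ 0.6652 -0.0373  0.    ]
sensor_mid top 0.82 [413.896 222.096] [ 0.5955 -0.1295  0.    ]
sensor_mid scene 0.81 [338.576  96.81 ] [ 0.6533 -0.3337  0.    ]
   tri [ 0.5707 -0.06    0.2054]
sensor_nose wrist 0.63 [277.816 336.882] [ 0.7645 -0.0218  0.    ]
sensor_nose top 0.89 [405.384 199.584] [ 0.645  -0.1125  0.    ]
sensor_nose scene 0.75 [317.8   94.08] [ 0.7152 -0.3198  0.    ]
   tri [ 0.6144 -0.0499  0.2046]
v_front wrist 0.7 [286.104 190.092] [ 0.5382 -0.0595  0.055 ]
v_front top 0.62 [390.096 246.288] [ 0.5395 -0.0603  0.055 ]
v_front scene 0.85 [345.8   151.914] [ 0.5361 -0.0547  0.055 ]
   tri [ 0.5387 -0.0603  0.0503]
mouth top 0.58 [380.688 207.312] [ 0.6193 -0.0432  0.055 ]
mouth scene 0.97 [313.32  144.816] [ 0.6187 -0.0446  0.055 ]
   tri [ 0.6186 -0.0429  0.0566]
fixture top 0.97 [372.512 210.21 ] [ 0.621  -0.0392  0.    ]
fixture scene 0.72 [313.992 162.708] [ 0.6119 -0.0394  0.    ]
   tri [ 0.6171 -0.0409 -0.0025]
wrist 0.04 125 0.04829886305689816 ((541.006591796875, -44.505027770996094), (44.56774139404297, 14.079050064086914), 25.60470199584961)
wrist 0.006 558 nan ((561.0377197265625, -29.02499771118164), (77.08092498779297, 25.765363693237305), 18.999956130981445)
top 0.094 52 0.09531533724529692 ((626.9695434570312, -50.614906311035156), (14.188114166259766, 17.888376235961914), 0.8891129493713379)
top 0.04 176 nan ((576.6693115234375, -42.74823760986328), (81.89691925048828, 15.586936950683594), 12.972498893737793)
top 0.006 438 nan ((592.0599975585938, -17.100257873535156), (144.01187133789062, 86.84966278076172), 8.945801734924316)
```

View pics/acomb.png

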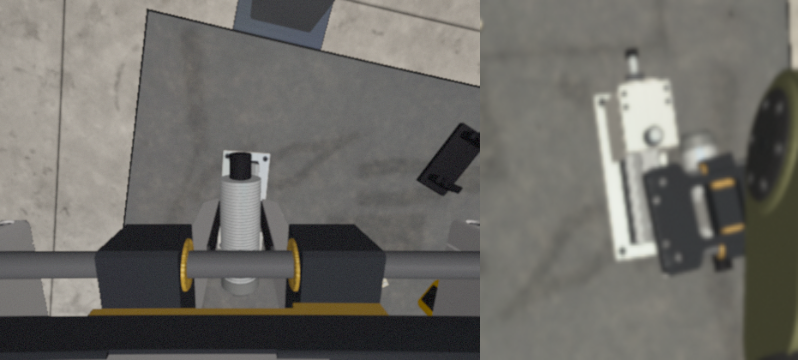

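The wrist view shows the sensor held straight between the fingers, with its stub towards the camera at about (240,165). The fixture plate lies under it. Next I'll get the fixture's axis from the plate's edges in the first, unobstructed top picture.

```bash
python3 - <<'E'
from h import *
np.set_printoptions(precision=4,suppress=True)
c=shot("top");w=shot("wrist")
g=cv2.GaussianBlur(cv2.cvtColor(cv2.imread("pics/top.png"),cv2.COLOR_BGR2GRAY),(3,3),0).astype(float)
def edge(rows,lo,hi,sgn):
    out=[]
    for r in rows:
        d=sgn*np.gradient(g[r,lo(r):hi(r)]);d[d<0]=0;i=d.argmax();s=slice(max(i-2,0),i+3)
        out.append(atz(c,(lo(r)+(d[s]*np.arange(len(d))[s]).sum()/d[s].sum(),r),.01)[:2])
    p=np.array(out,np.float32);vx,vy,x,y=cv2.fitLine(p,cv2.DIST_HUBER,0,.01,.01).ravel()
    if vx<0: vx,vy=-vx,-vy
    n=np.array([-vy,vx]);return p,np.arctan2(vy,vx),np.array([x,y]),np.abs((p-[x,y])@n).mean()
xl=lambda r:360+(r-182)*12/72
xr=lambda r:399-(250-r)*9/60
a=edge(range(190,248),lambda r:int(xl(r)-6),lambda r:int(xl(r)+6),1)
b=edge(range(215,246),lambda r:int(xr(r)-6),lambda r:int(xr(r)+7),-1)
# front edge by columns
f=[]
for k in range(376,395):
    d=-np.gradient(g[244:262,k]);d[d<0]=0;i=d.argmax();s=slice(max(i-2,0),i+3)
    f.append(atz(c,(k,244+(d[s]*np.arange(18)[s]).sum()/d[s].sum()),.01)[:2])
f=np.array(f)
print("left",a[1:],"right",b[1:])
yaw=a[1] 
for yaw in (a[1],(a[1]+b[1])/2):
    u=np.array([np.cos(yaw),np.sin(yaw)]);n=np.array([-u[1],u[0]])
    L=np.median(a[0]@n);Rr=np.median(b[0]@n);F=np.median(f@u);print("yaw",yaw,"width",L-Rr)
    v=u*F+n*(L+Rr)/2;print("v_front",v,"mouth",v+.08*u)
# held sensor from wrist depth: barrel crest
P=cloud(w);T=Twt(get_obs());Q=(P-T[:3,3])@T[:3,:3]
m=(abs(Q[...,1])<.025)&(Q[...,2]<.0)&(Q[...,2]>-.03)&(Q[...,0]>.012)&(Q[...,0]<.05)
q=Q[m];print(len(q))
for x in np.arange(.012,.05,.004):
    s=q[abs(q[:,0]-x)<.002]
    if len(s)>3:
        t=s[s[:,2]<s[:,2].min()+.006];print(round(x,3),len(s),np.percentile(s[:,2],5),np.median(t[:,1]))
E
```

```text
left (np.float32(0.13057226), array([ 0.6237, -0.011 ], dtype=float32), np.float32(0.00025948306)) right (np.float32(0.13556239), array([ 0.5772, -0.0888], dtype=float32), np.float32(8.120203e-05))
yaw 0.13057226 width 0.07103962
v_front [ 0.5273 -0.0595] mouth [ 0.6066 -0.0491]
yaw 0.13306732 width 0.070868775
v_front [ 0.5273 -0.0597] mouth [ 0.6066 -0.0491]
2193
0.012 153 -0.01988343872232361 9.200042120620065e-06
0.016 331 -0.02008698754575331 -0.0005634475708169599
0.02 310 -0.020372982427437198 -0.0005608478269541676
0.024 304 -0.020121370254051026 5.782806719440425e-06
0.028 401 -0.018941629777081356 -0.0005629085375621129
0.032 176 -0.013612908729737631 -0.0005741626851257804
0.036 174 -0.013610226673074368 -0.0002845075691477591
0.04 175 -0.013564412092226287 -0.00028369880122221984
0.044 169 -0.013197208495374004 -0.00028401226139009234
```

>>> jog_arm:
  rows:
    - [[0,0,0],4.3,0.02]
    - [[0.009,0.007,0],0,0.02]
    - [[0,0,0.02],0,0.02]
    - [[0,0,0.035],0,0.02]
    - [[0,0,0.035],0,0.02]
    - [[0,0,0.025],0,0.02]
    - [[0,0,0.015],0,0.02]
    - [[0,0,0.005],0,0.02]
    - [[0,0,0],0,0.02]
    - [[0,0,0],0,0.02]

```text
time_s: 10.6
ee_pos: [0.543, -0.0582, 0.0664]
eef_rot: [-3.141, 0.001, -3.006]
force: [0.0, 0.1, -2.0]
grip_width: 0.0292
grip_force: 30.0
```

```bash
python3 look.py b; python3 -c "
import cv2
a=cv2.imread('pics/bwrist.png');b=cv2.imread('pics/btop.png')[150:290,320:440]
cv2.imwrite('pics/bcomb.png',cv2.hconcat([cv2.resize(a[:,130:430],(430,600)),cv2.resize(b,(368,600))]))"
```

```text
[-0.1738  0.4461  1.6694 -0.      1.025  -1.8799] [ 0.543  -0.0582  0.0664] [-3.1412  0.001  -3.0063] [ 0.0006  0.0626 -2.0356] 0.029246139596355244
sensor_mid wrist 0.62 [283.416 272.79 ] [ 0.5931 -0.0482  0.    ]
sensor_mid top 0.56 [391.272 233.016] [ 0.5715 -0.0789  0.    ]
sensor_mid scene 0.85 [337.68  142.086] [ 0.5843 -0.1403  0.    ]
   tri [ 0.5609 -0.056   0.0759]
sensor_nose wrist 0.9 [278.096 334.404] [ 0.6573 -0.0444  0.    ]
sensor_nose top 0.65 [385.784 210.   ] [ 0.6216 -0.0684  0.    ]
sensor_nose scene 0.61 [319.984 137.298] [ 0.635  -0.1381  0.    ]
   tri [ 0.6068 -0.0509  0.0752]
v_front top 0.96 [391.776 247.212] [ 0.5376 -0.0637  0.055 ]
v_front scene 0.72 [346.416 150.108] [ 0.537  -0.0615  0.055 ]
   tri [ 0.5378 -0.0645  0.0522]
mouth wrist 0.77 [283.304 336.798] [ 0.6185 -0.0454  0.055 ]
mouth top 0.65 [382.984 206.094] [ 0.6218 -0.048   0.055 ]
mouth scene 0.94 [315.672 143.598] [ 0.6151 -0.0513  0.055 ]
   tri [ 0.6171 -0.0468  0.0585]
fixture top 0.87 [375.424 208.194] [ 0.6255 -0.0457  0.    ]
fixture scene 0.83 [314.776 160.902] [ 0.6126 -0.0464 -0.    ]
   tri [ 0.6197 -0.0479 -0.0028]
wrist 0.094 246 nan ((566.7140502929688, -74.4492416381836), (63.087005615234375, 11.080472946166992), 9.800812721252441)
wrist 0.04 760 nan ((623.3670043945312, -39.7028923034668), (46.987892150878906, 50.11302947998047), 6.80265474319458)
wrist 0.006 481 nan ((532.4284057617188, -30.992141723632812), (48.70784378051758, 5.595082759857178), 37.601810455322266)
top 0.094 52 nan ((626.9410400390625, -50.64933395385742), (12.971052169799805, 18.194705963134766), 4.039575576782227)
top 0.04 79 0.05101174245076286 ((585.368896484375, -33.31025695800781), (28.93869972229004, 66.48117065429688), 63.014591217041016)
top 0.006 209 nan ((nan, nan), (0.0, 0.0), 0.0)
```

View pics/bcomb.png

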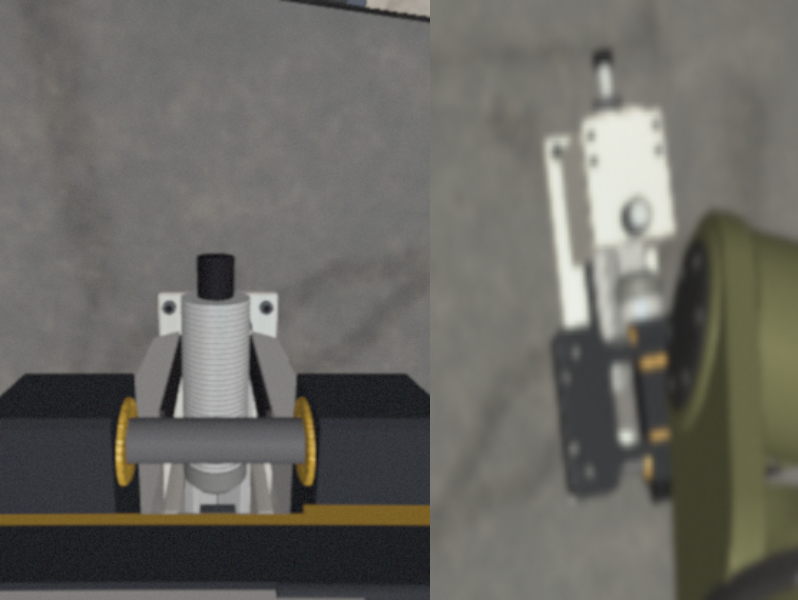

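The wrist view shows the sensor centred over the plate: its stub is at x=216, and the screw holes at 168 and 266 have their middle at 217. The nose is about 15 mm short of the head. I'll lower it into the V.

>>> jog_arm:
  rows:
    - [[0,0,0.005],0,0.02]
    - [[0,0,0.005],0,0.02]
    - [[0,0,0.002],0,0.02]
    - [[0,0,0.001],0,0.02]
    - [[0,0,0],0,0.02]
    - [[0,0,0],0,0.02]
  squeeze: 25

```text
time_s: 12.0
ee_pos: [0.5425, -0.0581, 0.0524]
eef_rot: [-3.142, -0.0, -3.006]
force: [0.2, -0.2, -2.3]
grip_width: 0.0295
grip_force: 25.0
```

>>> jog_arm:
  rows:
    - [[0,0,0.001],0,0.02]
    - [[0,0,0],0,0.02]
    - [[0,0,0],0,0.02]

```text
time_s: 12.25
ee_pos: [0.5427, -0.058, 0.0516]
eef_rot: [3.142, 0.001, -3.006]
force: [-0.0, 2.2, -0.2]
grip_width: 0.0299
grip_force: 25.0
```

>>> jog_arm:
  rows:
    - [[0,0,0.001],0,0.02]
    - [[0,0,0],0,0.02]
    - [[0,0,0],0,0.02]

```text
time_s: 12.5
ee_pos: [0.5428, -0.0576, 0.0511]
eef_rot: [3.141, 0.001, -3.006]
force: [-1.5, 6.0, 5.3]
grip_width: 0.0294
grip_force: 25.0
```

>>> jog_arm:
  rows:
    - [[0,0.001,0],0,0.02]
    - [[0,0,0],0,0.02]
    - [[0,0,0],0,0.02]

```text
time_s: 12.75
ee_pos: [0.5424, -0.057, 0.0506]
eef_rot: [3.142, 0.0, -3.006]
force: [0.2, 3.2, 2.5]
grip_width: 0.0293
grip_force: 25.0
```

>>> jog_arm:
  rows:
    - [[0,0,0.0005],0,0.02]
    - [[0,0,0],0,0.02]
    - [[0,0,0],0,0.02]

```text
time_s: 13.0
ee_pos: [0.5425, -0.057, 0.0505]
eef_rot: [3.142, 0.001, -3.006]
force: [-2.7, 3.2, 6.8]
grip_width: 0.0294
grip_force: 25.0
```

```bash
python3 -c "
from h import *
for i in range(2):
    o=get_obs();print(o['force'],o['moment'],o['ee_pos'],o['eef_rot']);camera('wrist')"
```

```text
[-2.73414466  3.16543149  6.81878012] [0.83881985 0.38358971 0.00897434] [ 0.5425089  -0.05701469  0.0504968 ] [ 3.14151048e+00  5.25113850e-04 -3.00630200e+00]
[-3.02526845  3.72123997  8.15820834] [0.8171991  0.35796514 0.06582975] [ 0.54249219 -0.05700379  0.05048815] [ 3.14148376e+00  4.90253735e-04 -3.00630758e+00]
```

>>> jog_arm:
  rows:
    - [[0,0.0006,-0.0005],0,0.02]
    - [[0,0,0],0,0.04]
    - [[0,0,0],0,0.045]
    - [[0,0,0],0,0.045]
    - [[0,0,0],0,0.045]

```text
time_s: 13.52
ee_pos: [0.5421, -0.0566, 0.0503]
eef_rot: [3.142, -0.0, -3.006]
force: [-0.1, 0.1, -0.9]
grip_width: 0.0449
grip_force: 0.0
```

>>> jog_arm:
  rows:
    - [[0,0,0],0,0.035]
    - [[0,0,0],0,0.03]
    - [[0,0,0],0,0.02]
    - [[0,0,0],0,0.02]
    - [[0,0,0],0,0.02]
    - [[0,0,0],0,0.02]
  squeeze: 25

```text
time_s: 14.02
ee_pos: [0.5423, -0.0567, 0.0504]
eef_rot: [-3.141, 0.0, -3.006]
force: [-0.3, -2.5, -0.5]
grip_width: 0.0293
grip_force: 25.0
```

```bash
python3 - <<'E'
from h import *
np.set_printoptions(precision=4,suppress=True)
w=shot("wrist");o=get_obs();print(o["force"],o["ee_pos"])
P=cloud(w);T=Twt(o);Q=(P-T[:3,3])@T[:3,:3]
m=(abs(Q[...,1])<.025)&(Q[...,2]<.0)&(Q[...,2]>-.03)&(Q[...,0]>.012)&(Q[...,0]<.06);q=Q[m]
for x in np.arange(.012,.058,.004):
    s=q[abs(q[:,0]-x)<.002]
    if len(s)>3:
        t=s[s[:,2]<s[:,2].min()+.006];print(round(x,3),len(s),np.percentile(s[:,2],5),np.median(t[:,1]))
E
```

```text
[-0.0535 -2.9224 -0.7703] [ 0.5423 -0.0567  0.0505]
0.012 155 -0.020499423465500037 0.0005979142353833281
0.016 324 -0.02042848544445436 -0.0005445904526692965
0.02 327 -0.02050617515169438 -0.0005469638405050744
0.024 311 -0.020397256021758372 2.2437918730258305e-05
0.028 399 -0.018998497222104904 2.1767699223610405e-05
0.032 173 -0.013576059684783804 2.2881851440499587e-05
0.036 179 -0.013610030623040267 2.1638564553818935e-05
0.04 185 -0.013827347178534417 2.032274238176159e-05
0.044 165 -0.01329606055731524 1.916427076638476e-05
```

>>> jog_arm:
  rows:
    - [[-0.003,-0.0003,0],0,0.02]
    - [[-0.003,0,0],0,0.02]
    - [[-0.003,0,0],0,0.02]
    - [[-0.003,0,0],0,0.02]
    - [[0,0,0],0,0.02]
    - [[0,0,0],0,0.02]

```text
time_s: 14.57
ee_pos: [0.5545, -0.0551, 0.0504]
eef_rot: [-3.142, 0.0, -3.006]
force: [0.6, -0.9, -0.4]
grip_width: 0.0293
grip_force: 25.0
```

>>> jog_arm:
  rows:
    - [[-0.002,0,0],0,0.02]
    - [[-0.002,0,0],0,0.02]
    - [[-0.002,0,0],0,0.02]
    - [[0,0,0],0,0.02]
    - [[0,0,0],0,0.02]

```text
time_s: 14.98
ee_pos: [0.5603, -0.0543, 0.0505]
eef_rot: [-3.142, 0.0, -3.006]
force: [1.1, -0.9, -0.5]
grip_width: 0.0292
grip_force: 25.0
```

>>> jog_arm:
  rows:
    - [[-0.002,0,0],0,0.02]
    - [[-0.002,0,0],0,0.02]
    - [[0,0,0],0,0.02]

```text
time_s: 15.23
ee_pos: [0.5644, -0.0538, 0.0504]
eef_rot: [3.142, 0.0, -3.006]
force: [1.0, -0.5, 0.6]
grip_width: 0.0293
grip_force: 25.0
```

>>> jog_arm:
  rows:
    - [[-0.002,0,0],0,0.02]
    - [[-0.002,0,0],0,0.02]
    - [[0,0,0],0,0.02]

```text
time_s: 15.48
ee_pos: [0.5683, -0.0533, 0.0504]
eef_rot: [3.142, -0.0, -3.006]
force: [-0.5, -2.2, 0.2]
grip_width: 0.0289
grip_force: 25.0
```

>>> jog_arm:
  rows:
    - [[-0.002,0,0],0,0.02]
    - [[0,0,0],0,0.02]

```text
time_s: 15.65
ee_pos: [0.5701, -0.053, 0.0504]
eef_rot: [3.142, -0.0, -3.006]
force: [-1.7, -1.8, 0.4]
grip_width: 0.0292
grip_force: 25.0
```

>>> jog_arm:
  rows:
    - [[-0.002,0,0],0,0.02]
    - [[0,0,0],0,0.02]

```text
time_s: 15.82
ee_pos: [0.5723, -0.0527, 0.0505]
eef_rot: [-3.142, 0.0, -3.006]
force: [-0.9, -1.6, 0.1]
grip_width: 0.0294
grip_force: 25.0
```

>>> jog_arm:
  rows:
    - [[-0.001,0,0],0,0.02]
    - [[0,0,0],0,0.02]

```text
time_s: 15.98
ee_pos: [0.5732, -0.0526, 0.0505]
eef_rot: [-3.142, 0.0, -3.006]
force: [-0.5, -1.6, -0.1]
grip_width: 0.0294
grip_force: 25.0
```

>>> jog_arm:
  rows:
    - [[-0.001,0,0],0,0.02]
    - [[0,0,0],0,0.02]

```text
time_s: 16.15
ee_pos: [0.5742, -0.0525, 0.0504]
eef_rot: [3.142, 0.0, -3.006]
force: [-0.8, -2.3, -0.6]
grip_width: 0.0292
grip_force: 25.0
```

>>> jog_arm:
  rows:
    - [[-0.001,0,0],0,0.02]
    - [[0,0,0],0,0.02]

```text
time_s: 16.32
ee_pos: [0.5752, -0.0523, 0.0505]
eef_rot: [-3.142, 0.0, -3.006]
force: [-0.8, -1.1, 1.0]
grip_width: 0.0293
grip_force: 25.0
```

>>> jog_arm:
  rows:
    - [[-0.001,0,0],0,0.02]
    - [[0,0,0],0,0.02]

```text
time_s: 16.48
ee_pos: [0.576, -0.0523, 0.0504]
eef_rot: [-3.142, -0.0, -3.006]
force: [-1.8, -2.5, 0.8]
grip_width: 0.0294
grip_force: 25.0
```

>>> jog_arm:
  rows:
    - [[-0.0007,0,0],0,0.02]
    - [[0,0,0],0,0.02]

```text
time_s: 16.65
ee_pos: [0.576, -0.0523, 0.0503]
eef_rot: [3.141, -0.002, -3.006]
force: [-6.2, -3.5, 4.2]
grip_width: 0.0299
grip_force: 25.0
```

>>> jog_arm:
  rows:
    - [[-0.0002,0,0],0,0.02]
    - [[0,0,0],0,0.02]
    - [[0,0,0],0,0.02]

```text
time_s: 16.9
ee_pos: [0.5761, -0.0523, 0.0504]
eef_rot: [3.141, -0.002, -3.006]
force: [-8.6, -3.8, 4.6]
grip_width: 0.0292
grip_force: 25.0
```

```bash
python3 - <<'E'
from h import *
np.set_printoptions(precision=4,suppress=True)
for n in("scene","top","wrist"):
    c=shot(n);o=get_obs();print(o["force"],o["moment"],o["ee_pos"])
    for l in ("mouth","sensor_mid","v_front"):
        r=spot_point(l,c)
        if r:print(n,l,r[0]["p"],atz(c,px(r[0]),.055))
    if n!="wrist": save(c,"c"+n)
T=Twt(o);Q=(cloud(c)-T[:3,3])@T[:3,:3]
m=(abs(Q[...,1])<.025)&(Q[...,2]<.0)&(Q[...,2]>-.03)&(Q[...,0]>.012)&(Q[...,0]<.06);q=Q[m]
for x in np.arange(.012,.058,.004):
    s=q[abs(q[:,0]-x)<.002]
    if len(s)>3: print(round(x,3),np.percentile(s[:,2],5))
E
python3 -c "
import cv2
a=cv2.imread('pics/cscene.png')[110:190,260:370];b=cv2.imread('pics/ctop.png')[150:270,340:430]
cv2.imwrite('pics/ccomb.png',cv2.hconcat([cv2.resize(a,(500,364)),cv2.resize(b,(273,364))]))"
```

```text
[-8.196  -2.6038  4.4273] [-0.6177  1.5077  0.0789] [ 0.5761 -0.0523  0.0503]
scene mouth 0.76 [ 0.6165 -0.0483  0.055 ]
scene sensor_mid 0.73 [ 0.595  -0.0518  0.055 ]
scene v_front 0.79 [ 0.5265 -0.0565  0.055 ]
[-8.5487 -3.1451  4.337 ] [-0.5467  1.5652  0.0719] [ 0.5761 -0.0523  0.0503]
top mouth 0.87 [ 0.6206 -0.05    0.055 ]
top v_front 0.82 [ 0.5409 -0.0601  0.055 ]
[-8.439  -3.8122  4.8667] [-0.5621  1.5639  0.0651] [ 0.5761 -0.0523  0.0503]
wrist sensor_mid 0.65 [ 0.5944 -0.0491  0.055 ]
wrist v_front 0.74 [ 0.5413 -0.0587  0.055 ]
0.012 -0.020405634217176997
0.016 -0.020482260074508808
0.02 -0.02041520116736674
0.024 -0.020418139202135057
0.028 -0.019118038956377585
0.032 -0.013550837446550883
0.036 -0.01353477494783363
0.04 -0.013511310185736761
0.044 -0.013535142908588167
```

View pics/ccomb.png

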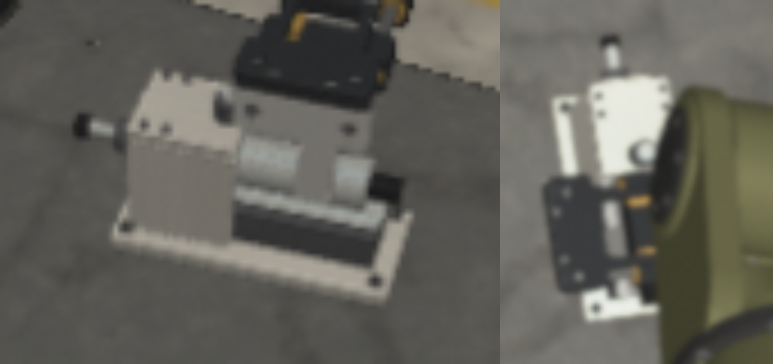

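The barrel is inside the head and held at the low gripper position, and nothing else touches the head. The axial force is 8–9 N with no motion at about 18 mm depth. The ball's small drag came earlier, at about 11 mm, so this is the stop. I'll hold briefly, then release under this preload.

>>> jog_arm:
  rows:
    - [[0,0,0],0,0.02]
    - [[0,0,0],0,0.02]
    - [[0,0,0],0,0.02]
    - [[0,0,0],0,0.02]

```text
time_s: 17.83
ee_pos: [0.5761, -0.0523, 0.0503]
eef_rot: [3.141, -0.002, -3.006]
force: [-9.2, -3.6, 4.2]
grip_width: 0.0292
grip_force: 25.0
```

>>> jog_arm:
  rows:
    - [[0,0,0],0,0.04]
    - [[0,0,0],0,0.05]
    - [[0,0,0],0,0.055]
    - [[0,0,0],0,0.055]
    - [[0,0,0],0,0.055]

```text
time_s: 18.25
ee_pos: [0.577, -0.052, 0.0505]
eef_rot: [3.142, 0.0, -3.006]
force: [-0.8, -0.7, 0.4]
grip_width: 0.0547
grip_force: 0.0
```

```bash
cat > q.py <<'E'
from h import *
np.set_printoptions(precision=4,suppress=True)
c=shot("wrist");o=get_obs();print(o["force"],o["ee_pos"],o["grip_width"])
T=Twt(o);P=cloud(c);u=np.array([.9912,.1326,0]);n=np.array([-.1326,.9912,0]);M=np.array([.618,-.0475,0])
A=np.stack([(P-M)@u,(P-M)@n,P[...,2]],-1)
m=(abs(A[...,1])<.022)&(A[...,2]>.058)&(A[...,2]<.08)&(A[...,0]>-.12)&(A[...,0]<-.045);q=A[m]
b=q[q[:,2]>.066];print("barrel rear",np.percentile(b[:,0],[0.5,2,5]),"stub rear",np.percentile(q[:,0],[.5,2,5]))
for x in np.arange(-.09,-.055,.005):
    s=q[abs(q[:,0]-x)<.0025]
    if len(s)>5:print(round(x,3),np.percentile(s[:,2],95),np.mean(s[s[:,2]>s[:,2].max()-.005][:,1]))
E
python3 q.py
```

```text
[0.0208 0.4559 0.7272] [ 0.577  -0.0521  0.0504] 0.05477589581033798
barrel rear [-0.0689 -0.0687 -0.0683] stub rear [-0.0867 -0.0857 -0.0839]
-0.085 0.06401620603643537 0.0002583592161944763
-0.08 0.06387737137795818 0.0004044267473107484
-0.075 0.06380930385966324 0.00029842065323218284
-0.07 0.07026319775525822 5.3060149172918745e-05
-0.065 0.07081518504636501 0.0004477483809786677
-0.06 0.07065642749929844 0.00040105681391879955
```

The sensor is seated: its crest is at 70.7 mm, it is centred to 0.4 mm, and the nose is about 21 mm deep. I'll retreat straight up and check once more.

>>> jog_arm:
  rows:
    - [[0,0,-0.005],0,0.055]
    - [[0,0,-0.01],0,0.06]
    - [[0,0,-0.025],0,0.06]
    - [[0,0,-0.035],0,0.06]
    - [[0,0,-0.035],0,0.06]
    - [[0,0,-0.03],0,0.06]
    - [[0,0,-0.01],0,0.06]
    - [[0,0,0],0,0.06]
    - [[0,0,0],0,0.06]

```text
time_s: 19.05
ee_pos: [0.5767, -0.0521, 0.2003]
eef_rot: [-3.142, 0.0, -3.006]
force: [1.0, 0.4, -0.0]
grip_width: 0.06
grip_force: 0.0
```

```bash
python3 q.py; python3 -c "
from h import *
c=camera('wrist');b=camera('scene')
im=cv2.hconcat([cv2.resize(c['image'],(400,300)),cv2.resize(b['image'][100:220,240:400],(400,300))])
cv2.imwrite('pics/d.png',im[:,:,::-1])"
```

```text
[-0.4633 -0.0411 -0.257 ] [ 0.5763 -0.052   0.1992] 0.06025027977751276
barrel rear [-0.0689 -0.0688 -0.0682] stub rear [-0.0866 -0.0856 -0.0836]
-0.085 0.06365639488606116 -0.00022190737500335422
-0.08 0.06391761298692789 -0.00017446521157130055
-0.075 0.06401199726183858 0.0002588866858396026
-0.07 0.07027656594888047 -4.708567965423718e-05
-0.065 0.07109997368230075 0.00025404663009197335
-0.06 0.07083947353658383 -0.0004397558946804036
```

View pics/d.png

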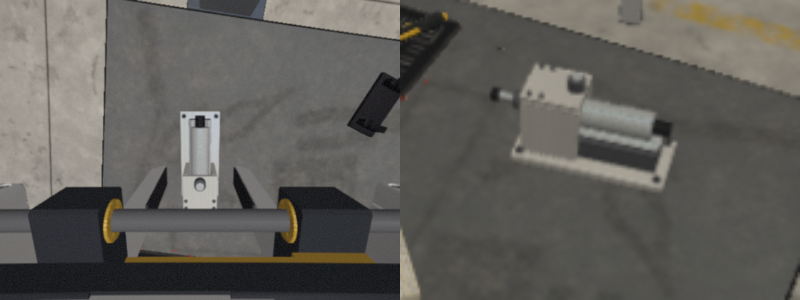

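The picture shows the sensor lying straight in the V, its stub at (200,120) in the left view and its nose inside the head. The gripper is clear of it, and the sensor did not move when the arm retreated.

```bash
python3 -c "
from station import *
print(hand_in())"
```

```text
the job is handed in; nothing more can be done
None
```

The sensor is seated in the V-block with its nose about 21 mm inside the head; I pressed it against the stop with about 9 N for roughly a second, released it, and handed the job in (about 19 s used, no verdict shown).

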